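# Set the roller mixer's speed selector to six clicks and start it

### The arm

A 6-joint arm with a two-finger parallel gripper is mounted at the origin on the work surface. World frame = base frame: x ahead of the robot, y to its left, z up, the work surface at z = 0. Lengths are in m, angles in rad, forces in N, time in s.
With the tool pointing down it reaches from about 0.425 to 0.95 m from the base axis. Payload 14.7 kg.
Tool frame: the origin (TCP) lies midway between the tips of the shut fingers; the grasp point (between the pads) lies 19 mm behind it; x points along the fingers, y is the direction in which the jaws open and shut, and the axes are right-handed (so a half turn about x gives the same grasp; the last joint's range is limited). The gripper opens to 85 mm and grips with 20 to 120 N. Pads are 22 mm wide; open, the fingers measure 114 mm over their backs; the gripper's body (76 mm by 85 mm) begins 54 mm behind the grasp point. The pads swing forward as they close: fully open they stand 13 mm farther back than shut.
Start: joints at [-1.208, 0.48, 1.596, -0, 1.065, -0.047], TCP at [0.259, -0.596, 0.231] pointing down, gripper open.
Joint ranges: [-2.75, 2.75], [-0.82, 2.05], [0.23, 2.67], [-1.56, 4.7], [0.09, 2.69], [-2.92, 2.92]. Speed limits (rad/s): [1.89, 1.89, 2.39, 3.01, 3.01, 3.01].

### API

Orientations are given as a 3x3 rotation matrix whose columns are the frame's x, y, z axes.
In Python, from rig import r gives the robot as it stands.
- The arm moves only by the tool play_rows, never from a script. Its argument "rows" is a list of rows, each an object of numbers: "gripper": the opening, from -1 (shut) to 1 (fully open), so that 0 is half open; "tx", "ty", "tz": the shift along the tool's x, y, z in mm; "wx", "wy", "wz": the turn, a rotation vector about the tool's x, y, z in degrees. In form: [{"gripper": .., "tx": .., "ty": .., "tz": .., "wx": .., "wy": .., "wz": ..}, ...]. A call has 1 to 10 rows; each row is the pose to reach, as a shift and turn from the pose commanded when the call began, along the tool's axes at that moment; what a row does not reach only later rows make up. A row lasts 1/8 s, in which the tool goes at most 62.5 mm and 10.7 degrees, less where a joint would pass 70% of its speed; a pose out of reach is approached as far as the arm can. A call with a gripper value outside its range is refused whole. The fingers move at their own pace and stop on an object; "grip_force" is the grip in N (left out, the last holds). Time passes only in rows, so rows that repeat a pose let the fingers close. It gives the time, the measured TCP pose, the force and the opening at its end, in the units of the state.
- r.get_state(): the state, without advancing time (a new reading comes with each control period).
- r.grab_frame(name): name is "side" or "top" or "wrist"; returns a dict with "image" (420x560x3 uint8, red, green, blue), "K" (3x3 intrinsics, pixels), "position" and "attitude" of the camera in the world; the wrist camera has in their place "tool_from_camera" (4x4, takes a point from camera to tool coordinates, whose origin is the TCP and whose axes are the tool frame's). Camera axes: x right, y up, looking along -z (the intrinsics and any distortion apply to the point x, -y, -z); pixel columns grow to the right and rows downward; lengths in m; the calibration is good to about 2 mm. A picture is of the moment at which its call begins: read the wrist's pose just before it. There is no depth.
- r.close_job(): hands the job in, once; it reports no verdict.
The state is a dict: "clock": time; "q": joint angles; "qd": joint speeds; "joint_efforts": joint torques, N m; "eef_pos": TCP position; "eef_rot": TCP orientation; "force": force on the tool from outside, world axes, zero at the start; "ft_torque": the same for the moment, N m; "width": finger opening in m.
Only numpy, scipy, OpenCV 4.12 (cv2) and the standard library are available. Lean on these libraries where they do the work, as an engineer would, in place of code of your own. Each camera call takes 0.05 s, during which the arm holds its last target.

### The job

Set the roller mixer's clicking speed selector to 6 by pushing its pointer lever round with a fingertip, counting the clicks, until it rests at the sixth tick after the round dot (the dot is 0). Only then press the wide button of the start box fully down with a fingertip and let it come back up. Push gently; do not pinch, pick up or shove anything, and do not touch the timer box with the two small buttons.

Things in the scene. Friction and masses are not known exactly. Their poses are not given: they have to be found in the camera images.
- mixer: White roller mixer, fixed. Origin on the bench under the selector's axis; at yaw 0 its front (-x) faces the robot. In its frame, mm: console box x -120..120, y -80..80, level top at z = 60, a grey round dial plate 144 across on it, face at z = 62. Beyond y = 80, to 253, is the roller bed: four black rollers along y with two capped tubes lying on them, tops at z = 99.
- dial_centre (a point): Point on the selector's vertical axis, on the face of the dial plate, 62 mm above the bench.
- dot (a point): Round black dot printed on the dial plate, 62 mm from the axis: position 0, at 120 degrees counter-clockwise (seen from above) from the mixer's +x axis. Eight identical black ticks, 13 mm long, follow clockwise on the same circle, 30 degrees apart: positions 1 to 8. Position n lies at 120 - 30 n degrees; 4 is at the far (+x) side, 6 at -60 degrees.
- selector (a joint): Selector angle in rad: 0 with the lever at the dot, growing clockwise seen from above, 0.5236 (30 degrees) a click; end stops just beyond 0 and 8 (4.19). Starts at 0, 1, 2 or 3 (rarely balanced between two). A sprung ball holds each position: about 0.11 N m (3 N at 38 mm from the axis) breaks it out; past half-way it jumps on to the next position and stays there.
- lever_tip (a point): Outer end of the black pointer lever, on its top edge; the lever points from dial_centre to here. Round hub 32 mm across, 26 mm high; one arm 12 mm wide reaching 53 mm from the axis, underside 4 mm and top 25 mm above the dial plate, a white line along its top.
- start_box: Start box: loose white box 80 x 80 mm, case 40 mm high, 0.6 kg, on rubber feet, with one wide round black button, 36 mm across, in the middle of its top. Origin at the centre of its underside. It and the timer box may stand in either order.
- button_top (a point): Centre of the top face of the start box's wide button (52 mm above the bench when up; it moves with the button).
- start_button (a joint): Travel of the start button in m: 0 up, 0.006 fully down. A spring pushes it back up; 1.5 N starts it and 4.5 N brings it fully down.
- timer_box: Timer box: loose, same white 80 x 80 x 40 mm case, but with two small round buttons, 16 mm across, tops at 50 mm. Not to be touched. Origin at the centre of its underside.
- tube_a: Bystander, to be left standing where it is. Capped tube, 28 mm across, 102 mm long, lying on the rollers; origin on its axis.
- tube_b: Bystander, to be left standing where it is. The other capped tube on the rollers, same size; origin on its axis.
- cap: Bystander, to be left standing where it is. Loose white screw cap, 32 mm across, 13 mm high, on the console's near right corner. Origin at the centre of its underside.
- vial_a: Bystander, to be left standing where it is. Capped vial 102 mm tall standing in the clear rack beyond the boxes. Origin at the centre of its underside.
- vial_b: Bystander, to be left standing where it is. Like vial_a.
- vial_c: Bystander, to be left standing where it is. Like vial_a.
- beaker: Bystander, to be left standing where it is. Glass beaker 72 mm across, 95 mm tall. Origin at the centre of its underside.
- reagent: Bystander, to be left standing where it is. Amber bottle 72 mm across, 150 mm tall, at the right. Origin at the centre of its underside.
Mind the look-alikes: they are no part of the job. What is shaped like the start_box but green, orange or purple is not meant.

How it is judged:
By the outcome, as a careful person would: the job done as asked, in the order asked, and still so for the second after the job is handed in, with the robot touching nothing.
It also fails if it takes over 51 s, if anything falls off the work surface, if the arm or the gripper's body presses on something with over 40 N, if the wrist force passes 120 N, or if a joint passes its speed limit or range.

## Working session

There is one attempt and no reset: what is moved stays moved. The work goes in short steps, Python scripts to look and compute and a tool call to move; the robot and the scene stay as the last step left them, time stands still between calls to the robot, and variables do not carry over. Pictures are saved under pics/ and viewed, and the job is handed in when it is done.

Besides the shell and the picture viewer there is one more tool, called as name([rows], argument=value, ...), one row to a line, values as JSON. play_rows: Moves the arm, as the interface text tells. Its arguments: {"type":"object","properties":{"rows":{"type":"array","items":{"type":"object","properties":{"gripper":{"type":"number"},"tx":{"type":"number"},"ty":{"type":"number"},"tz":{"type":"number"},"wx":{"type":"number"},"wy":{"type":"number"},"wz":{"type":"number"}}}},"grip_force":{"type":"number"}},"required":["rows"]}

```bash
mkdir -p pics; ls
cat > h.py <<'E'
import numpy as np, cv2
from rig import r
def grab(name,fn=None):
    s=r.get_state(); f=r.grab_frame(name)
    if 'tool_from_camera' in f:
        T=np.eye(4);T[:3,:3]=s['eef_rot'];T[:3,3]=s['eef_pos'];C=T@np.array(f['tool_from_camera'])
        f['R'],f['p']=C[:3,:3],C[:3,3]
    else:
        a=np.array(f['attitude']); f['R'],f['p']=a,np.array(f['position'])
    if fn: cv2.imwrite('pics/'+fn,f['image'][:,:,::-1])
    np.savez('pics/'+(fn or name)+'.npz',R=f['R'],p=f['p'],K=f['K'],image=f['image'])
    return f
def ray(f,u,v):
    d=np.linalg.inv(f['K'])@[u,v,1]; d=f['R']@np.array([d[0],-d[1],-d[2]]); return d
def atz(f,u,v,z):
    d=ray(f,u,v); return f['p']+d*(z-f['p'][2])/d[2]
def proj(f,P):
    c=f['R'].T@(np.array(P)-f['p']); q=f['K']@[c[0],-c[1],-c[2]]; return q[:2]/q[2]
def tri(obs):
    A=np.zeros((3,3));b=np.zeros(3)
    for f,u,v in obs:
        d=ray(f,u,v);d/=np.linalg.norm(d);M=np.eye(3)-np.outer(d,d);A+=M;b+=M@f['p']
    return np.linalg.solve(A,b)
E
python3 - <<'E'
from h import *
for n in ['side','top','wrist']:
    f=grab(n,n+'0.png'); print({k:v for k,v in f.items() if k!='image'})
print(r.get_state())
E
```

```text
pics
{'K': array([[467.7279544 ,   0.        , 281.7479169 ],
       [  0.        , 467.7279544 , 204.38526301],
       [  0.        ,   0.        ,   1.        ]]), 'position': array([ 0.32870936, -0.99319451,  0.68922908]), 'attitude': array([[ 0.98201597,  0.08714129, -0.16748441],
       [-0.18784381,  0.54003738, -0.82041107],
       [ 0.01895617,  0.83711769,  0.54669428]]), 'R': array([[ 0.98201597,  0.08714129, -0.16748441],
       [-0.18784381,  0.54003738, -0.82041107],
       [ 0.01895617,  0.83711769,  0.54669428]]), 'p': array([ 0.32870936, -0.99319451,  0.68922908])}
{'K': array([[404.31975298,   0.        , 276.91829718],
       [  0.        , 404.31975298, 207.32110129],
       [  0.        ,   0.        ,   1.        ]]), 'position': array([ 0.38238898, -0.11008401,  1.19979959]), 'attitude': array([[-0.00879854,  0.99206229, -0.12543918],
       [-0.99978513, -0.01108209, -0.01751825],
       [-0.01876933,  0.1252581 ,  0.99194663]]), 'R': array([[-0.00879854,  0.99206229, -0.12543918],
       [-0.99978513, -0.01108209, -0.01751825],
       [-0.01876933,  0.1252581 
[... 895 characters left out ...]
       1.06511420e+00, -4.66376449e-02]), 'qd': array([ 2.49348408e-04, -1.51903880e-03,  2.57917410e-04,  6.77229224e-05,
       -1.53989395e-04,  7.97832404e-05]), 'joint_efforts': array([ 7.00747842e-04, -9.51148438e+01, -4.30462754e+01, -4.65543508e-05,
        8.10337602e-03, -9.00831196e-06]), 'eef_pos': array([ 0.25886114, -0.59589864,  0.23080694]), 'eef_rot': array([[-3.61073025e-04,  3.98446562e-01, -9.17191478e-01],
       [ 8.75707776e-04, -9.17191060e-01, -3.98446725e-01],
       [-9.99999551e-01, -9.47060073e-04, -1.77498022e-05]]), 'force': array([-0.05134941,  0.46928397,  0.65779488]), 'ft_torque': array([ 0.03249445, -0.03370537, -0.00643308]), 'width': 0.08567597231789417}
```

View pics/side0.png

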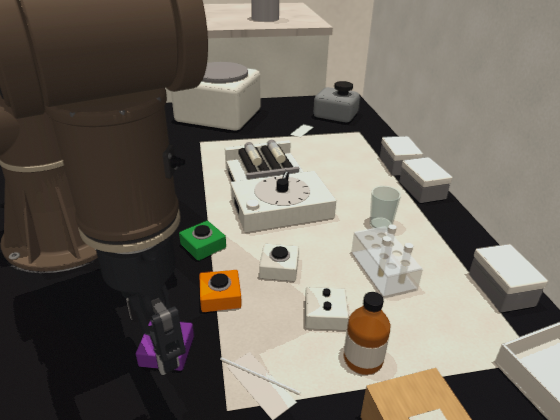

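View pics/top0.png

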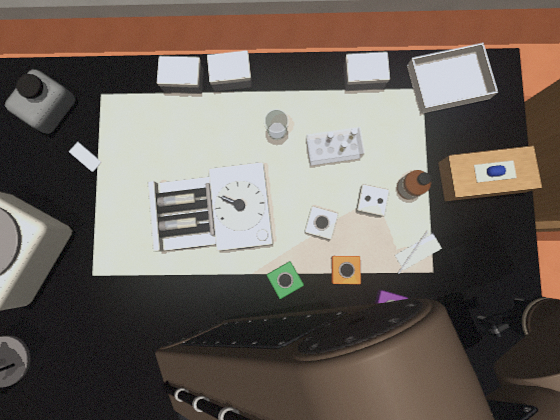

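View pics/wrist0.png

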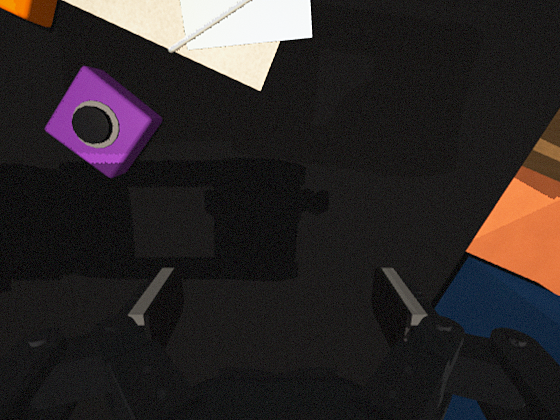

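Look-alikes for the start box in the top view: white with one button (321,222), timer with two small buttons (373,201), green (285,280), orange (346,270) and purple (392,298). I'll take the white one at (321,222) and check it in crops.

Run:
```python
import cv2,numpy as np
t=cv2.imread('pics/top0.png'); s=cv2.imread('pics/side0.png')
a=cv2.resize(t[150:270,140:290],None,fx=5,fy=5,interpolation=cv2.INTER_CUBIC)
cv2.imwrite('pics/c1.png',a)
b=cv2.resize(s[130:230,220:350],None,fx=6,fy=6,interpolation=cv2.INTER_CUBIC)
cv2.imwrite('pics/c2.png',b)
c=cv2.resize(s[230:340,190:370],None,fx=4,fy=4,interpolation=cv2.INTER_CUBIC)
d=cv2.resize(t[175:255,290:400],None,fx=5,fy=5,interpolation=cv2.INTER_CUBIC)
cv2.imwrite('pics/c3.png',c);cv2.imwrite('pics/c4.png',d)
```

```text
(no output)
```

View pics/c1.png

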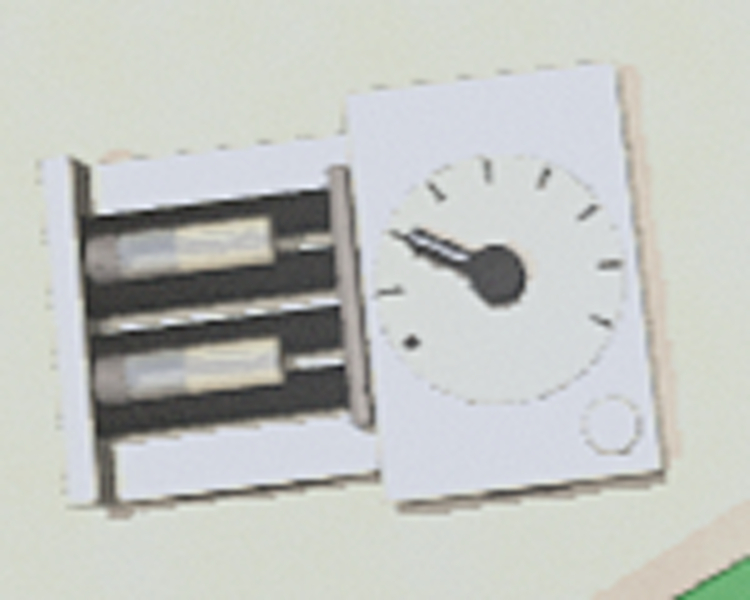

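View pics/c2.png

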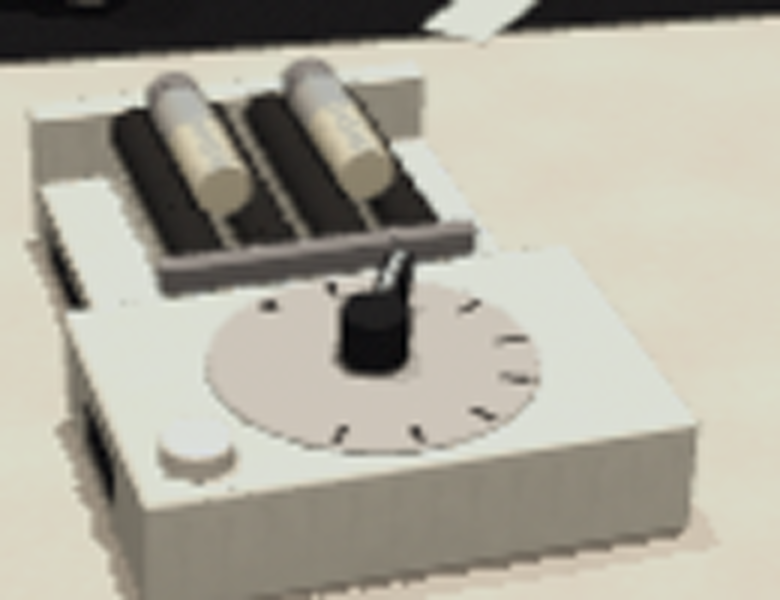

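View pics/c3.png

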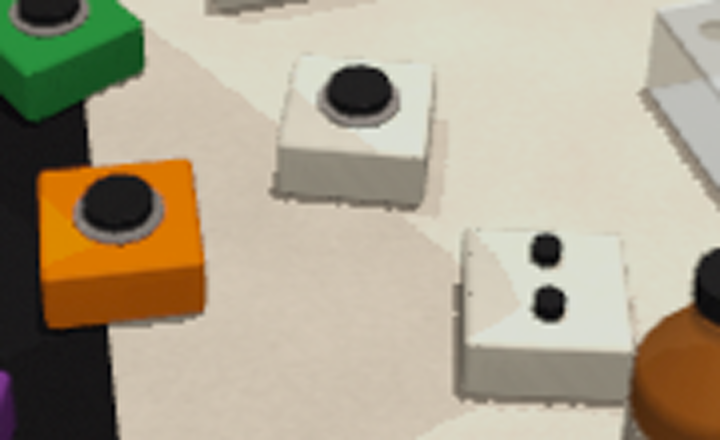

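View pics/c4.png

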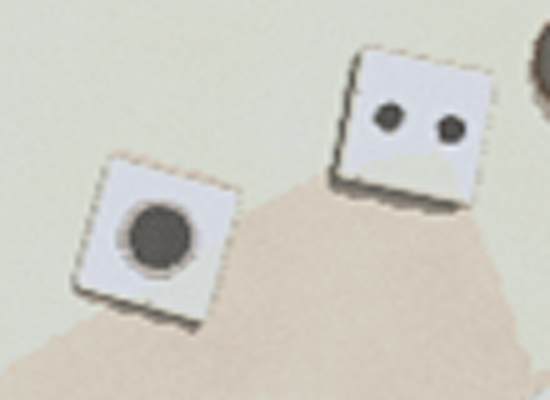

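The lever points at tick 2 (dot, tick 1 at (390,290), lever, then six ticks visible). So four clicks are needed. Next I'll fit the dial pose and measure heights from the two views.

```bash
cat >> h.py <<'E'
def load(n):
    d=np.load('pics/'+n+'.npz'); return {k:d[k] for k in d}
E
python3 - <<'E'
from h import *
from scipy.optimize import least_squares
t=load('top0.png');s=load('side0.png')
c1=lambda u,v:(140+(u+.5)/5-.5,150+(v+.5)/5-.5)
c2=lambda u,v:(220+(u+.5)/6-.5,130+(v+.5)/6-.5)
T={0:(411,342),1:(390,291),3:(436,191),4:(488,171),5:(543,178),6:(588,212),7:(610,265),8:(602,322)}
S={0:(268,305),3:(471,306),4:(512,339),5:(519,378),6:(484,413),7:(418,433),8:(342,434)}
def model(x):
    out=[]
    P=lambda n:[x[0]+.062*np.cos(x[3]+np.radians(120-30*n)),x[1]+.062*np.sin(x[3]+np.radians(120-30*n)),x[2]]
    for n,p in T.items(): out+=list(proj(t,P(n))-c1(*p))
    for n,p in S.items(): out+=list(proj(s,P(n))-c2(*p))
    return np.array(out)
g=atz(t,*c1(497,275),.062); print(g)
o=least_squares(model,[g[0],g[1],.062,0]); print(o.x,np.degrees(o.x[3]));print(np.round(o.fun.reshape(-1,2),1))
o2=[]
# lever tip top edge: z=.087
lt=atz(t,*c1(404,236),.087);print('tip top',lt, np.degrees(np.arctan2(*(lt[:2]-o.x[:2])[::-1])-o.x[3]))
print('tri tip',tri([(t,*c1(404,236)),(s,*c2(405,255))]))
c3=lambda u,v:(190+(u+.5)/4-.5,230+(v+.5)/4-.5)
c4=lambda u,v:(290+(u+.5)/5-.5,175+(v+.5)/5-.5)
print('button',tri([(t,*c4(160,236)),(s,*c3(359,90))]),atz(t,*c4(160,236),.052),atz(s,*c3(359,90),.052))
print('timer corners',[atz(t,*c4(*p),.04) for p in [(363,46),(492,70),(467,210),(335,180)]])
print('start corners',[atz(t,*c4(*p),.04) for p in [(118,152),(240,187),(200,328),(75,290)]])
print('cap',atz(t,*c1(612,424),.073))
E
```

```text
[0.53527846 0.01780957 0.062     ]
[0.53408433 0.01579717 0.06348848 0.11029291] 6.319318106460426
[[ 0.2 -0. ]
 [ 0.4 -0.2]
 [ 0.1 -0. ]
 [ 0.1 -0.2]
 [ 0.2 -0.1]
 [-0.  -0. ]
 [-0.3 -0.3]
 [-0.4 -0.6]
 [ 0.5  0.3]
 [-0.4  0. ]
 [-0.4 -0.1]
 [-0.5 -0.1]
 [-0.2 -0.1]
 [ 0.   0.1]
 [-0.3 -0. ]]
tip top [0.55447165 0.06707895 0.087     ] 62.00014072148812
tri tip [0.55636363 0.06750878 0.08332813]
button [ 0.4846458  -0.21677615  0.04860202] [ 0.48462765 -0.21649701  0.052     ] [ 0.48353135 -0.22089531  0.052     ]
timer corners [array([ 0.59507674, -0.33768421,  0.04      ]), array([ 0.58006441, -0.41155493,  0.04      ]), array([ 0.49882008, -0.39377569,  0.04      ]), array([ 0.51698064, -0.3188787 ,  0.04      ])]
start corners [array([ 0.53464206, -0.19449088,  0.04      ]), array([ 0.51352337, -0.26423067,  0.04      ]), array([ 0.43274796, -0.23921607,  0.04      ]), array([ 0.45515982, -0.16828936,  0.04      ])]
cap [ 0.44925626 -0.04791905  0.073     ]
```

Mixer: dial centre is (0.534, 0.016, 0.0635), yaw 6.3°. The fit gives a plate height of 63.5 mm against 62 mm stated, and the lever is at 62° (position 2). Next: shut the gripper and hover behind the lever.

play_rows([
  {"gripper": -1,"tx": 0,"ty": -50,"tz": -50,"wx": -10},
  {"gripper": -1,"tx": 0,"ty": -90,"tz": -95,"wx": -20},
  {"gripper": -1,"tx": 0,"ty": -130,"tz": -135,"wx": -30},
  {"gripper": -1,"tx": 0,"ty": -170,"tz": -175,"wx": -40},
  {"gripper": -1,"tx": 0,"ty": -210,"tz": -220,"wx": -50},
  {"gripper": -1,"tx": 0,"ty": -255,"tz": -265,"wx": -60},
  {"gripper": -1,"tx": 0,"ty": -295,"tz": -305,"wx": -70},
  {"gripper": -1,"tx": 0,"ty": -335,"tz": -345,"wx": -80},
  {"gripper": -1,"tx": 0,"ty": -375,"tz": -385,"wx": -90},
  {"gripper": -1,"tx": 0,"ty": -415,"tz": -430,"wx": -100},
], grip_force=20)

```text
schema error: expected keys gripper, tx, ty, tz, wx, wy, wz
```

```bash
cat >> h.py <<'E'
def rel(P,zang,s=None,base=None):
    """rows tx,ty,tz,wx from current pose to world TCP P with tool z at world angle zang (deg), tool x down"""
    from scipy.spatial.transform import Rotation as Ro
    s=s or r.get_state(); R0=np.array(s['eef_rot']);p0=np.array(s['eef_pos'])
    a=np.radians(zang); z=np.array([np.cos(a),np.sin(a),0]); x=np.array([0,0,-1.]); y=np.cross(z,x)
    R=np.column_stack([x,y,z]); return R0.T@(np.array(P)-p0)*1000, np.degrees(Ro.from_matrix(R0.T@R).as_rotvec())
E
python3 - <<'E'
from h import *
s=r.get_state();print(s['clock'],s['eef_pos'],s['q'],s['width'],s['force']);print(np.round(s['eef_rot'],3))
a=rel([.53,.06,.2],-24);print(np.round(a,1))
E
```

```text
0.15 [ 0.25886114 -0.59589864  0.23080694] [-1.20762590e+00  4.80723097e-01  1.59670222e+00 -3.02179627e-05
  1.06511420e+00 -4.66376449e-02] 0.08567597231789417 [-0.05134941  0.46928397  0.65779488]
[[-0.     0.398 -0.917]
 [ 0.001 -0.917 -0.398]
 [-1.    -0.001 -0.   ]]
[[ 3.130e+01 -4.935e+02 -5.100e+02]
 [-1.325e+02 -1.000e-01  0.000e+00]]
```

play_rows([
  {"gripper": -1,"tx": 0,"ty": -40,"tz": -40,"wx": -10,"wy": 0,"wz": 0},
  {"gripper": -1,"tx": 0,"ty": -80,"tz": -80,"wx": -20,"wy": 0,"wz": 0},
  {"gripper": -1,"tx": 0,"ty": -120,"tz": -125,"wx": -30,"wy": 0,"wz": 0},
  {"gripper": -1,"tx": 0,"ty": -160,"tz": -165,"wx": -40,"wy": 0,"wz": 0},
  {"gripper": -1,"tx": 0,"ty": -200,"tz": -205,"wx": -50,"wy": 0,"wz": 0},
  {"gripper": -1,"tx": 0,"ty": -240,"tz": -250,"wx": -60,"wy": 0,"wz": 0},
  {"gripper": -1,"tx": 0,"ty": -280,"tz": -290,"wx": -70,"wy": 0,"wz": 0},
  {"gripper": -1,"tx": 0,"ty": -320,"tz": -330,"wx": -80,"wy": 0,"wz": 0},
  {"gripper": -1,"tx": 0,"ty": -360,"tz": -370,"wx": -90,"wy": 0,"wz": 0},
  {"gripper": -1,"tx": 0,"ty": -400,"tz": -415,"wx": -100,"wy": 0,"wz": 0},
], grip_force=20)

```text
clock: 1.4
eef_pos: [0.4806, -0.0622, 0.2314]
eef_rot: [[0.0, 0.831, 0.556], [-0.0, 0.556, -0.831], [-1.0, 0.0, 0.0]]
force: [2.1, -0.4, -0.5]
width: 0.0002
```

Run:
```python
from h import *
s=r.get_state();print(s['clock'],s['eef_pos'],s['q'],s['width'],s['force']);print(np.round(s['eef_rot'],3))
a=rel([.53,.06,.2],-24);print(np.round(a,1))
```

```text
1.4 [ 0.48056026 -0.06219938  0.23139305] [-1.91202376e-01  2.49217601e-01  1.96518034e+00 -1.36079777e-04
  9.27003656e-01 -7.81013755e-01] 0.00021101158038600655 [ 2.1077497  -0.43734417 -0.48405657]
[[ 0.     0.831  0.556]
 [-0.     0.556 -0.831]
 [-1.     0.     0.   ]]
[[ 31.4 109.1 -74.1]
 [-32.2   0.    0. ]]
```

play_rows([
  {"gripper": -1,"tx": 5,"ty": 30,"tz": -20,"wx": -8,"wy": 0,"wz": 0},
  {"gripper": -1,"tx": 12,"ty": 60,"tz": -40,"wx": -16,"wy": 0,"wz": 0},
  {"gripper": -1,"tx": 20,"ty": 90,"tz": -60,"wx": -25,"wy": 0,"wz": 0},
  {"gripper": -1,"tx": 30,"ty": 109,"tz": -74,"wx": -32,"wy": 0,"wz": 0},
  {"gripper": -1,"tx": 30,"ty": 109,"tz": -74,"wx": -32,"wy": 0,"wz": 0},
  {"gripper": -1,"tx": 30,"ty": 109,"tz": -74,"wx": -32,"wy": 0,"wz": 0},
])

```text
clock: 2.15
eef_pos: [0.5301, 0.0576, 0.2013]
eef_rot: [[-0.0, 0.416, 0.909], [-0.0, 0.909, -0.416], [-1.0, -0.0, -0.0]]
force: [-0.2, -0.3, -0.1]
width: -0.0007
```

Run:
```python
from h import *
grab('wrist','w1.png'); grab('side','s1.png')
s=r.get_state();print(s['clock'],s['eef_pos'],s['q'],s['width'],s['force']);print(np.round(s['eef_rot'],3))
```

```text
2.25 [0.53022928 0.05722292 0.20156996] [ 5.07269963e-02  3.52997544e-01  1.89597413e+00 -1.24707787e-04
  8.92444403e-01 -1.09007502e+00] -0.0001879699470239596 [ 0.42751366 -0.6901114   0.91074259]
[[ 0.     0.417  0.909]
 [-0.     0.909 -0.417]
 [-1.    -0.     0.   ]]
```

View pics/w1.png

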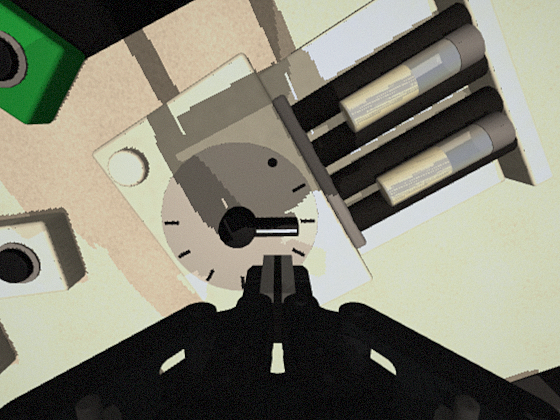

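View pics/s1.png

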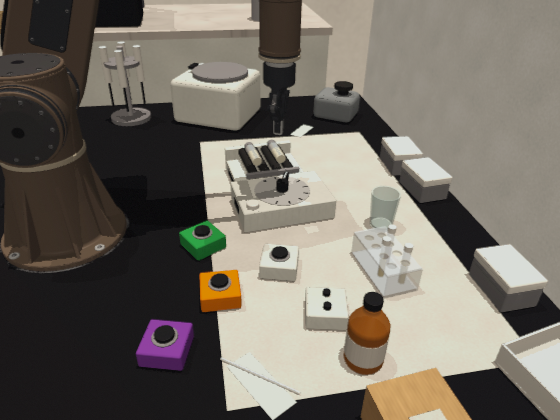

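The wrist view shows the dial: hub (240,228), lever to the right (297,227), dot (272,162), cap (128,167). I'll refine the dial pose from this view.

Run:
```python
from h import *
w=load('w1.png')
im=cv2.resize(w['image'][130:310,140:340],None,fx=4,fy=4-1,interpolation=cv2.INTER_CUBIC)
im=cv2.resize(w['image'][140:290,150:330],None,fx=4,fy=4,interpolation=cv2.INTER_CUBIC)
cv2.imwrite('pics/w1c.png',im[:,:,::-1])
print(proj(w,[.5302,.0572,.2016]),proj(w,[.5302,.0572,.062]))
x=[.534,.016,.0635,.1103]
for n in range(9): print(n,(proj(w,[x[0]+.062*np.cos(x[3]+np.radians(120-30*n)),x[1]+.062*np.sin(x[3]+np.radians(120-30*n)),x[2]])-[150,140])*4)
```

```text
[277.1744571  272.59973007] [276.95668227 198.92411802]
0 [481.17104344  87.15519281]
1 [586.10803999 188.16815427]
2 [622.37181011 320.48466264]
3 [585.79586589 446.04580019]
4 [491.23113204 534.37094513]
5 [363.96439625 567.18454651]
6 [233.39934597 538.32661797]
7 [129.49637498 453.14951719]
8 [ 79.33401878 329.11531456]
```

View pics/w1c.png

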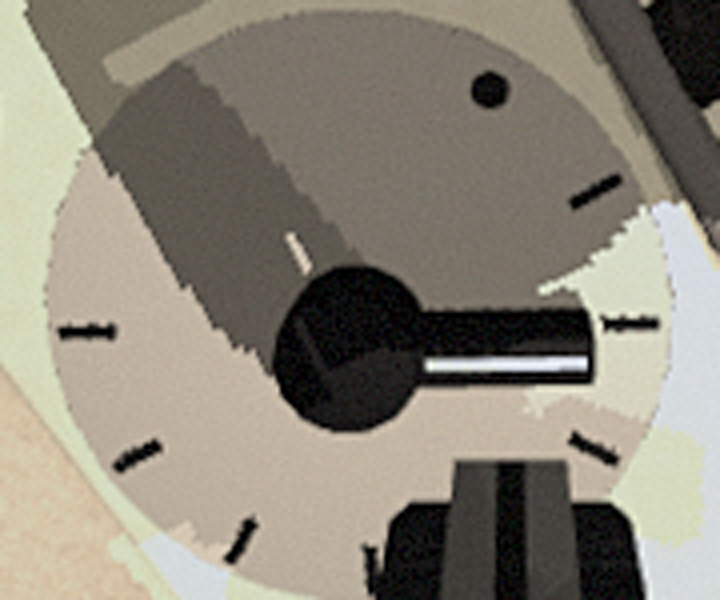

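Run:
```python
from h import *
from scipy.optimize import least_squares
w=load('w1.png')
W={0:(489,90),1:(596,191),2:(631,323),3:(593,448),6:(242,540),7:(138,457),8:(88,331)}
c=lambda u,v:(150+(u+.5)/4-.5,140+(v+.5)/4-.5)
def model(x,z=.062):
    out=[]
    for n,p in W.items(): out+=list(proj(w,[x[0]+.062*np.cos(x[2]+np.radians(120-30*n)),x[1]+.062*np.sin(x[2]+np.radians(120-30*n)),z])-c(*p))
    return np.array(out)
o=least_squares(model,[.534,.016,.11]);print(o.x,np.degrees(o.x[2]),np.abs(o.fun).max())
def m4(x): return model([x[0],x[1],x[2]],x[3])
o4=least_squares(m4,[.534,.016,.11,.062]);print(o4.x)
tip=atz(w,*c(588,364),.087);hub=o.x[:2]
print(tip,np.degrees(np.arctan2(tip[1]-hub[1],tip[0]-hub[0])),np.hypot(*(tip[:2]-hub)))
X=o.x
print('cap',(lambda p:p)(atz(w,128,166,.073)))
hubp=np.r_[X[:2],0]
for rr,off in [(40,24),(40,22)]:
    a=X[2]+np.radians(60); P=hubp+np.array([np.cos(a),np.sin(a),0])*rr/1000+np.array([-np.sin(a),np.cos(a),0])*off/1000
    P[2]=.085; print(P,np.round(rel(P,np.degrees(a)-90),1))
```

```text
[0.53528426 0.01701851 0.11038011] 6.32431465288766 0.5717920419185134
[0.53493006 0.01730692 0.11058665 0.06334743]
[0.5562281  0.06351164 0.087     ] 65.74978097060863 0.05099269838266362
cap [ 0.44963205 -0.04309619  0.073     ]
[0.52936664 0.06328926 0.085     ] [[116.6   5.2  -3.3]
 [ -1.    0.    0. ]]
[0.5311983  0.06248614 0.085     ] [[116.6   5.2  -1.3]
 [ -1.    0.    0. ]]
```

play_rows([
  {"gripper": -1,"tx": 30,"ty": 3,"tz": -5,"wx": -1,"wy": 0,"wz": 0},
  {"gripper": -1,"tx": 65,"ty": 5,"tz": -5,"wx": -1,"wy": 0,"wz": 0},
  {"gripper": -1,"tx": 95,"ty": 5,"tz": -5,"wx": -1,"wy": 0,"wz": 0},
  {"gripper": -1,"tx": 115,"ty": 5,"tz": -5,"wx": -1,"wy": 0,"wz": 0},
  {"gripper": -1,"tx": 125,"ty": 5,"tz": -5,"wx": -1,"wy": 0,"wz": 0},
  {"gripper": -1,"tx": 125,"ty": 5,"tz": -5,"wx": -1,"wy": 0,"wz": 0},
])

```text
clock: 3.0
eef_pos: [0.5277, 0.0641, 0.0763]
eef_rot: [[-0.001, 0.4, 0.917], [-0.0, 0.917, -0.4], [-1.0, -0.0, -0.0]]
force: [0.4, 0.5, -0.1]
width: -0.0001
```

```bash
cat > arc.py <<'E'
from h import *
import sys
# plan: finger for lever at selector position n (contact offset off mm), radius rr
C=np.array([.5352,.0169]);Y=np.radians(6.3)
def P(n,off=17,rr=40,z=.076):
    a=Y+np.radians(120-30*n)
    return np.r_[C+np.array([np.cos(a),np.sin(a)])*rr/1000+np.array([-np.sin(a),np.cos(a)])*off/1000,z],np.degrees(a)-90
def show(ns,**k):
    s=r.get_state();print(s['clock'],s['eef_pos'],s['force'],'q6',s['q'][5])
    # current offset / n seen by tool axis
    for n in ns: t,w=rel(*P(n,**k));print(n,np.round(t,1),np.round(w,1))
E
python3 - <<'E'
from arc import *
grab('wrist','w2.png'); grab('side','s2.png')
show([2,2.2,2.4,2.6,2.8,3,3.2,3.4,3.6])
E
```

```text
3.1 [0.52838206 0.06436185 0.0770599 ] [-0.45709885  0.05854052  0.64536229] q6 -1.0955159541063426
2 [ 1.1 -0.7  8.3] [ 0.1  0.1 -0. ]
2.2 [ 1.1  0.8 12.6] [ 6.1  0.1 -0. ]
2.4 [ 1.1  1.9 17. ] [12.1  0.  -0. ]
2.6 [ 1.1  2.5 21.5] [18.1  0.  -0. ]
2.8 [ 1.1  2.7 26.1] [24.1  0.  -0. ]
3 [ 1.1  2.3 30.6] [30.1  0.  -0. ]
3.2 [ 1.1  1.5 35.1] [36.1  0.  -0. ]
3.4 [ 1.1  0.3 39.5] [42.1  0.  -0. ]
3.6 [ 1.1 -1.4 43.7] [48.1  0.  -0. ]
```

View pics/w2.png

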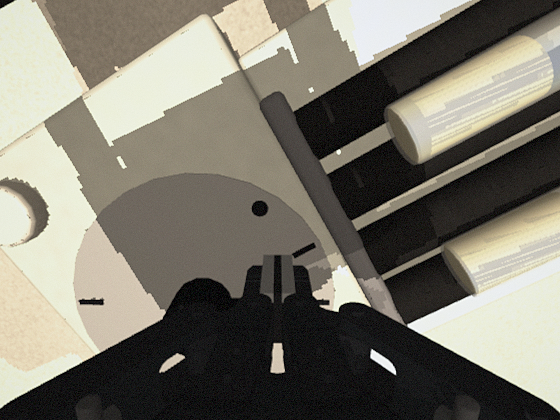

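View pics/s2.png

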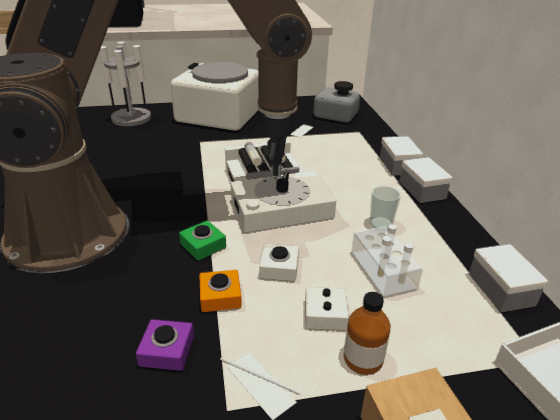

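Fingertip is down between tick 1 and the lever, touching nothing. Pushing the first click.

play_rows([
  {"gripper": -1,"tx": 1,"ty": -1,"tz": 4,"wx": 0,"wy": 0,"wz": 0},
  {"gripper": -1,"tx": 1,"ty": -1,"tz": 8,"wx": 0,"wy": 0,"wz": 0},
  {"gripper": -1,"tx": 1,"ty": 0,"tz": 10.5,"wx": 3,"wy": 0,"wz": 0},
  {"gripper": -1,"tx": 1,"ty": 1,"tz": 12.5,"wx": 6,"wy": 0,"wz": 0},
  {"gripper": -1,"tx": 1,"ty": 1.5,"tz": 15,"wx": 9,"wy": 0,"wz": 0},
  {"gripper": -1,"tx": 1,"ty": 2,"tz": 17,"wx": 12,"wy": 0,"wz": 0},
  {"gripper": -1,"tx": 1,"ty": 2,"tz": 17,"wx": 12,"wy": 0,"wz": 0},
])

```text
clock: 3.98
eef_pos: [0.5447, 0.0595, 0.0755]
eef_rot: [[0.0, 0.581, 0.814], [0.0, 0.814, -0.581], [-1.0, 0.0, 0.0]]
force: [-1.6, -0.7, -0.1]
width: 0.0001
```

Run:
```python
from arc import *
f=grab('side','s3.png');cv2.imwrite('pics/s3c.png',cv2.resize(f['image'][120:230,210:350],None,fx=5,fy=5,interpolation=cv2.INTER_CUBIC)[:,:,::-1])
show([2.4,2.5,2.6,2.7,2.8,3,3.2,3.4,3.6])
```

```text
4.025 [0.54451564 0.05951366 0.07544498] [-0.65584639  1.13341083  0.61416947] q6 -0.898426482847832
2.4 [-0.6 -0.   0.3] [ 0.2  0.  -0. ]
2.5 [-0.6  0.8  2.4] [ 3.2  0.  -0. ]
2.6 [-0.6  1.5  4.6] [ 6.2  0.  -0. ]
2.7 [-0.6  2.1  6.8] [ 9.2  0.  -0. ]
2.8 [-0.6  2.6  9. ] [12.2  0.  -0. ]
3 [-0.6  3.2 13.5] [18.2  0.  -0. ]
3.2 [-0.5  3.3 18.1] [24.2  0.  -0. ]
3.4 [-0.5  3.  22.6] [30.2  0.  -0. ]
3.6 [-0.5  2.2 27.1] [36.2  0.  -0. ]
```

View pics/s3c.png

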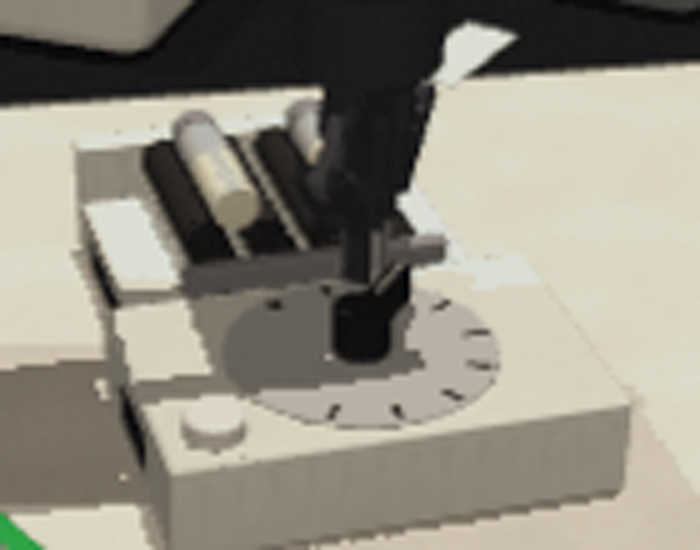

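Lever is at about 2.3 and still tucked against the finger. I'll go on in small steps to about 2.7.

play_rows([
  {"gripper": -1,"tx": -0.5,"ty": 0.4,"tz": 1.2,"wx": 1.6,"wy": 0,"wz": 0},
  {"gripper": -1,"tx": -0.5,"ty": 0.8,"tz": 2.4,"wx": 3.2,"wy": 0,"wz": 0},
  {"gripper": -1,"tx": -0.5,"ty": 1.1,"tz": 3.5,"wx": 4.7,"wy": 0,"wz": 0},
  {"gripper": -1,"tx": -0.5,"ty": 1.5,"tz": 4.6,"wx": 6.2,"wy": 0,"wz": 0},
  {"gripper": -1,"tx": -0.5,"ty": 1.8,"tz": 5.7,"wx": 7.7,"wy": 0,"wz": 0},
  {"gripper": -1,"tx": -0.5,"ty": 2.1,"tz": 6.8,"wx": 9.2,"wy": 0,"wz": 0},
  {"gripper": -1,"tx": -0.5,"ty": 2.1,"tz": 6.8,"wx": 9.2,"wy": 0,"wz": 0},
])

```text
clock: 4.9
eef_pos: [0.5511, 0.0573, 0.0758]
eef_rot: [[0.0, 0.704, 0.71], [0.0, 0.71, -0.704], [-1.0, 0.0, 0.0]]
force: [0.1, -0.0, 0.6]
width: -0.0
```

Run:
```python
from arc import *
f=grab('side','s4.png');cv2.imwrite('pics/s4c.png',cv2.resize(f['image'][120:230,210:350],None,fx=5,fy=5,interpolation=cv2.INTER_CUBIC)[:,:,::-1])
show([2.7,2.8,3,3.1,3.2,3.3,3.4,3.5,3.6,3.7])
```

```text
4.95 [0.55102185 0.05733178 0.07578855] [0.43851462 0.14191998 0.10865965] q6 -0.7413814092171247
2.7 [-0.2  0.1  0.2] [-0. -0.  0.]
2.8 [-0.2  1.   2.3] [ 3. -0.  0.]
3 [-0.2  2.3  6.7] [ 9. -0.  0.]
3.1 [-0.2  2.8  8.9] [12. -0.  0.]
3.2 [-0.2  3.2 11.1] [15. -0.  0.]
3.3 [-0.2  3.4 13.4] [18. -0.  0.]
3.4 [-0.2  3.6 15.7] [21. -0.  0.]
3.5 [-0.2  3.6 17.9] [24. -0.  0.]
3.6 [-0.2  3.5 20.2] [27. -0.  0.]
3.7 [-0.2  3.3 22.5] [30. -0.  0.]
```

View pics/s4c.png

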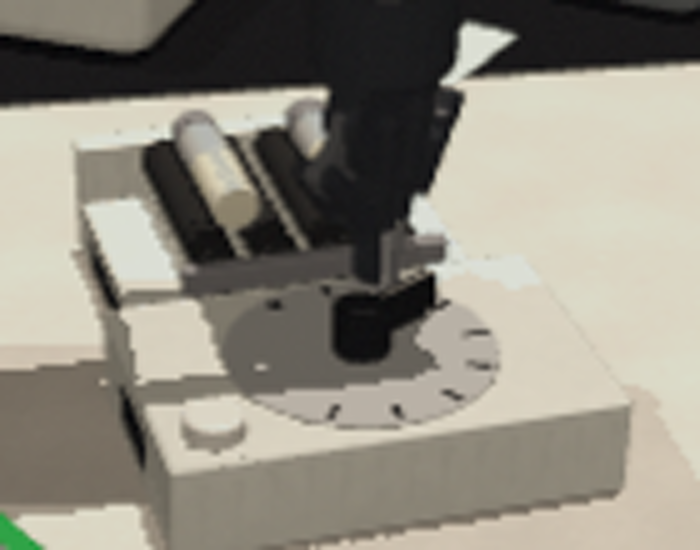

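One click: the lever now sits on tick 3, clear of the finger. Next click, to 3.7.

play_rows([
  {"gripper": -1,"tx": 0,"ty": 1,"tz": 2.3,"wx": 3,"wy": 0,"wz": 0},
  {"gripper": -1,"tx": 0,"ty": 1.7,"tz": 4.5,"wx": 6,"wy": 0,"wz": 0},
  {"gripper": -1,"tx": 0,"ty": 2.3,"tz": 6.7,"wx": 9,"wy": 0,"wz": 0},
  {"gripper": -1,"tx": 0,"ty": 2.8,"tz": 8.9,"wx": 12,"wy": 0,"wz": 0},
  {"gripper": -1,"tx": 0,"ty": 3.2,"tz": 11.1,"wx": 15,"wy": 0,"wz": 0},
  {"gripper": -1,"tx": 0,"ty": 3.4,"tz": 13.4,"wx": 18,"wy": 0,"wz": 0},
  {"gripper": -1,"tx": 0,"ty": 3.6,"tz": 15.7,"wx": 21,"wy": 0,"wz": 0},
  {"gripper": -1,"tx": 0,"ty": 3.6,"tz": 17.9,"wx": 24,"wy": 0,"wz": 0},
  {"gripper": -1,"tx": 0,"ty": 3.5,"tz": 20.2,"wx": 27,"wy": 0,"wz": 0},
  {"gripper": -1,"tx": 0,"ty": 3.3,"tz": 22.3,"wx": 30,"wy": 0,"wz": 0},
])

```text
clock: 6.2
eef_pos: [0.5692, 0.044, 0.0758]
eef_rot: [[-0.0, 0.965, 0.262], [0.0, 0.262, -0.965], [-1.0, -0.0, -0.0]]
force: [0.2, 0.1, 2.0]
width: -0.0002
```

Run:
```python
from arc import *
f=grab('side','s5.png');cv2.imwrite('pics/s5c.png',cv2.resize(f['image'][120:230,210:350],None,fx=5,fy=5,interpolation=cv2.INTER_CUBIC)[:,:,::-1])
show([3.7,3.8,3.9,4,4.1,4.2,4.3,4.4,4.5,4.6,4.7])
```

```text
6.25 [0.569368   0.0438361  0.07581103] [ 0.15198798 -0.83538945 -0.18135628] q6 -0.23875006818794572
3.7 [-0.2 -0.1 -0. ] [-0.3  0.  -0. ]
3.8 [-0.2  0.8  2.1] [ 2.7  0.  -0. ]
3.9 [-0.2  1.5  4.2] [ 5.7  0.  -0. ]
4 [-0.2  2.1  6.4] [ 8.7  0.  -0. ]
4.1 [-0.2  2.6  8.6] [11.7  0.  -0. ]
4.2 [-0.2  3.  10.9] [14.7  0.  -0. ]
4.3 [-0.2  3.3 13.1] [17.7  0.  -0. ]
4.4 [-0.2  3.4 15.4] [20.7  0.  -0. ]
4.5 [-0.2  3.5 17.7] [23.7  0.  -0. ]
4.6 [-0.2  3.4 20. ] [26.7 -0.  -0. ]
4.7 [-0.2  3.2 22.2] [29.7 -0.  -0. ]
```

View pics/s5c.png

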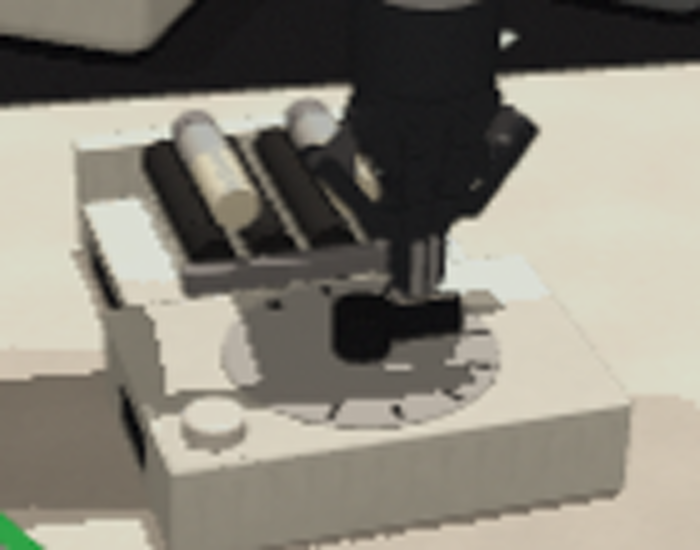

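Second click: the lever points just over tick 4. Next click.

play_rows([
  {"gripper": -1,"tx": 0,"ty": 0.8,"tz": 2.1,"wx": 2.7,"wy": 0,"wz": 0},
  {"gripper": -1,"tx": 0,"ty": 1.5,"tz": 4.2,"wx": 5.7,"wy": 0,"wz": 0},
  {"gripper": -1,"tx": 0,"ty": 2.1,"tz": 6.4,"wx": 8.7,"wy": 0,"wz": 0},
  {"gripper": -1,"tx": 0,"ty": 2.6,"tz": 8.6,"wx": 11.7,"wy": 0,"wz": 0},
  {"gripper": -1,"tx": 0,"ty": 3,"tz": 10.9,"wx": 14.7,"wy": 0,"wz": 0},
  {"gripper": -1,"tx": 0,"ty": 3.3,"tz": 13.1,"wx": 17.7,"wy": 0,"wz": 0},
  {"gripper": -1,"tx": 0,"ty": 3.4,"tz": 15.4,"wx": 20.7,"wy": 0,"wz": 0},
  {"gripper": -1,"tx": 0,"ty": 3.5,"tz": 17.7,"wx": 23.7,"wy": 0,"wz": 0},
  {"gripper": -1,"tx": 0,"ty": 3.4,"tz": 20,"wx": 26.7,"wy": 0,"wz": 0},
  {"gripper": -1,"tx": 0,"ty": 3.2,"tz": 22.2,"wx": 29.7,"wy": 0,"wz": 0},
])

```text
clock: 7.5
eef_pos: [0.578, 0.0234, 0.0758]
eef_rot: [[-0.0, 0.968, -0.25], [-0.0, -0.25, -0.968], [-1.0, -0.0, 0.0]]
force: [0.6, 0.1, -0.8]
width: -0.0003
```

Run:
```python
from arc import *
f=grab('side','s6.png');
im=cv2.resize(f['image'][120:230,210:350],None,fx=5,fy=5,interpolation=cv2.INTER_CUBIC)[:,:,::-1].copy()
for n in [4,5,6]:
    p,_=P(n,off=0,rr=53,z=.087);q=(proj(f,p)-[210,120])*5;print(n,q);cv2.circle(im,tuple(int(v) for v in q),3,(0,0,255),-1)
cv2.imwrite('pics/s6c.png',im)
show([4.7,4.8,4.9,5,5.1,5.2,5.3,5.4,5.5,5.6,5.7])
```

```text
4 [460.07402901 291.86318044]
5 [464.05322577 319.00379348]
6 [440.11294516 343.45772545]
7.55 [0.57810824 0.02321302 0.07579624] [-1.41802832  0.08513868  1.35593176] q6 0.24283594585907498
4.7 [-0.2  0.1 -0. ] [0.1 0.  0. ]
4.8 [-0.2  0.9  2.1] [3.1 0.  0. ]
4.9 [-0.2  1.6  4.3] [6.1 0.  0. ]
5 [-0.2  2.3  6.5] [9.1 0.  0. ]
5.1 [-0.2  2.7  8.7] [12.1  0.   0. ]
5.2 [-0.2  3.1 10.9] [15.1  0.   0. ]
5.3 [-0.2  3.4 13.2] [18.1  0.   0. ]
5.4 [-0.2  3.5 15.5] [21.1  0.   0. ]
5.5 [-0.2  3.5 17.7] [24.1  0.   0. ]
5.6 [-0.2  3.4 20. ] [27.1  0.   0. ]
5.7 [-0.2  3.2 22.3] [30.1  0.   0. ]
```

View pics/s6c.png

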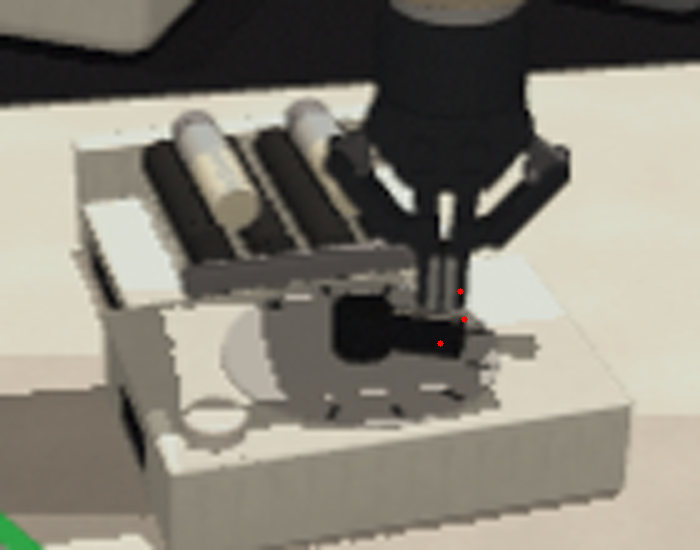

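Third click: the lever tip matches the projected spot for position 5. Last click.

play_rows([
  {"gripper": -1,"tx": 0,"ty": 0.9,"tz": 2.1,"wx": 3,"wy": 0,"wz": 0},
  {"gripper": -1,"tx": 0,"ty": 1.6,"tz": 4.3,"wx": 6,"wy": 0,"wz": 0},
  {"gripper": -1,"tx": 0,"ty": 2.3,"tz": 6.5,"wx": 9,"wy": 0,"wz": 0},
  {"gripper": -1,"tx": 0,"ty": 2.7,"tz": 8.7,"wx": 12,"wy": 0,"wz": 0},
  {"gripper": -1,"tx": 0,"ty": 3.1,"tz": 10.9,"wx": 15,"wy": 0,"wz": 0},
  {"gripper": -1,"tx": 0,"ty": 3.4,"tz": 13.2,"wx": 18,"wy": 0,"wz": 0},
  {"gripper": -1,"tx": 0,"ty": 3.5,"tz": 15.5,"wx": 21,"wy": 0,"wz": 0},
  {"gripper": -1,"tx": 0,"ty": 3.5,"tz": 17.7,"wx": 24,"wy": 0,"wz": 0},
  {"gripper": -1,"tx": 0,"ty": 3.4,"tz": 20,"wx": 27,"wy": 0,"wz": 0},
  {"gripper": -1,"tx": 0,"ty": 3.2,"tz": 22,"wx": 29.5,"wy": 0,"wz": 0},
])

```text
clock: 8.8
eef_pos: [0.5757, 0.0013, 0.0758]
eef_rot: [[-0.0, 0.721, -0.693], [0.0, -0.693, -0.721], [-1.0, -0.0, 0.0]]
force: [-0.1, -0.0, -0.3]
width: 0.0002
```

Run:
```python
from arc import *
f=grab('side','s7.png');
im=cv2.resize(f['image'][120:230,210:350],None,fx=5,fy=5,interpolation=cv2.INTER_CUBIC)[:,:,::-1].copy()
for n in [5,6,7]:
    p,_=P(n,off=0,rr=53,z=.087);q=(proj(f,p)-[210,120])*5;print(n,q);cv2.circle(im,tuple(int(v) for v in q),3,(0,0,255),-1)
cv2.imwrite('pics/s7c.png',im)
show([5.7])
print(np.round(rel([.484,-.2175,.12],-144),1), np.round(rel([.484,-.2175,.2],-114),1))
```

```text
5 [464.05322577 319.00379348]
6 [440.11294516 343.45772545]
7 [393.76646897 358.07855025]
8.85 [0.57554734 0.00116486 0.07577602] [ 0.84398916 -0.34234133  0.06670427] q6 0.7179424631098349
5.7 [-0.2  0.3  0.2] [0.7 0.  0. ]
[[-44.2  86.2 220.8]
 [ 10.    0.    0. ]] [[-124.2   86.2  220.9]
 [ -20.     0.     0. ]]
```

View pics/s7c.png

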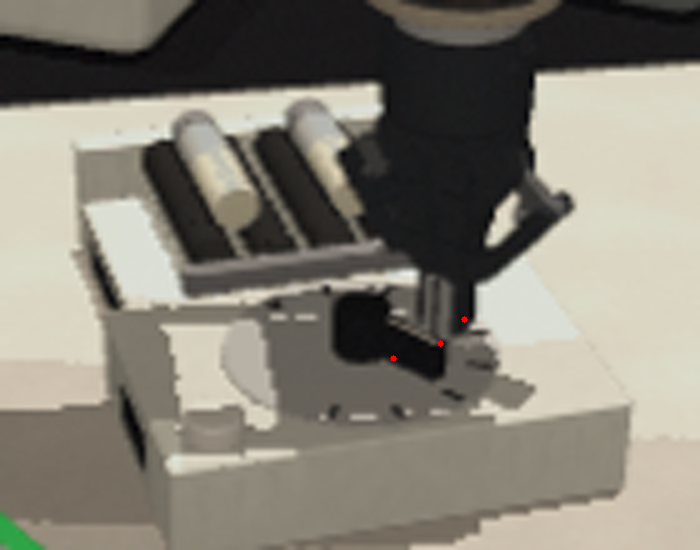

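Fourth click: the tip coincides with the projected position 6. I'll back off, rise, and verify with the wrist camera before touching the button.

play_rows([
  {"gripper": -1,"tx": 0,"ty": 0,"tz": -4,"wx": 0,"wy": 0,"wz": 0},
  {"gripper": -1,"tx": -20,"ty": 0,"tz": -6,"wx": 0,"wy": 0,"wz": 0},
  {"gripper": -1,"tx": -55,"ty": 0,"tz": -6,"wx": 0,"wy": 0,"wz": 0},
  {"gripper": -1,"tx": -90,"ty": 0,"tz": -6,"wx": 0,"wy": 0,"wz": 0},
  {"gripper": -1,"tx": -120,"ty": 0,"tz": -6,"wx": 0,"wy": 0,"wz": 0},
  {"gripper": -1,"tx": -130,"ty": 0,"tz": -6,"wx": 0,"wy": 0,"wz": 0},
  {"gripper": -1,"tx": -130,"ty": 0,"tz": -6,"wx": 0,"wy": 0,"wz": 0},
])

```text
clock: 9.72
eef_pos: [0.5801, 0.0058, 0.2059]
eef_rot: [[0.001, 0.721, -0.693], [0.0, -0.693, -0.721], [-1.0, 0.001, -0.0]]
force: [0.6, -0.7, 0.1]
width: 0.0
```

Run:
```python
from arc import *
f=grab('wrist','w8.png')
for n in [5,6,7]: print(n,proj(f,P(n,off=0,rr=53,z=.087)[0]),proj(f,P(n,off=0,rr=62,z=.062)[0]))
show([6])
print(np.round(rel([.484,-.2175,.20],-144),1), proj(f,[.484,-.2175,.052]))
```

```text
5 [288.44208187 210.64152988] [296.81205253 199.46913963]
6 [290.97771056 240.80924521] [299.28670009 232.28116351]
7 [277.67828734 266.85357378] [284.77465878 260.49128457]
9.775 [0.57963407 0.0057948  0.20509912] [-0.45345944 -0.13259987 -0.35243916] q6 0.7234987352142923
6 [129.1   2.7  12.8] [9.8 0.  0. ]
[[  5.1  85.9 227.2]
 [ 10.1   0.    0. ]] [351.62527918 387.89893476]
```

View pics/w8.png

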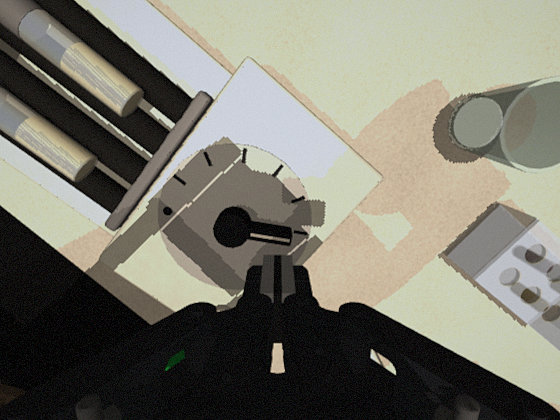

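In the wrist view the dot is at (166,211), ticks 1 to 5 run round to (297,200), and the lever lies on the sixth tick (300,233). The selector is at 6. Now to a hover over the start button.

play_rows([
  {"gripper": -1,"tx": 0,"ty": 17,"tz": 45,"wx": 2,"wy": 0,"wz": 0},
  {"gripper": -1,"tx": 0,"ty": 34,"tz": 90,"wx": 4,"wy": 0,"wz": 0},
  {"gripper": -1,"tx": 0,"ty": 51,"tz": 135,"wx": 6,"wy": 0,"wz": 0},
  {"gripper": -1,"tx": 0,"ty": 68,"tz": 180,"wx": 8,"wy": 0,"wz": 0},
  {"gripper": -1,"tx": 0,"ty": 78,"tz": 207,"wx": 10,"wy": 0,"wz": 0},
  {"gripper": -1,"tx": 0,"ty": 78,"tz": 207,"wx": 10,"wy": 0,"wz": 0},
  {"gripper": -1,"tx": 0,"ty": 78,"tz": 207,"wx": 10,"wy": 0,"wz": 0},
])

```text
clock: 10.65
eef_pos: [0.4923, -0.1971, 0.2049]
eef_rot: [[-0.001, 0.589, -0.808], [0.001, -0.808, -0.589], [-1.0, -0.001, 0.001]]
force: [-0.0, -0.6, -0.7]
width: -0.0002
```

Run:
```python
from arc import *
f=grab('wrist','w9.png')
print(proj(f,[.484,-.2175,.052]))
show([6])
```

```text
[289.45435176 214.08204093]
10.7 [ 0.49247445 -0.19679352  0.20507878] [ 0.20227076 -0.10091454  0.48182679] q6 0.5025312520245128
6 [ 129.1 -107.3 -177.7] [-0.2  0.   0.1]
```

View pics/w9.png

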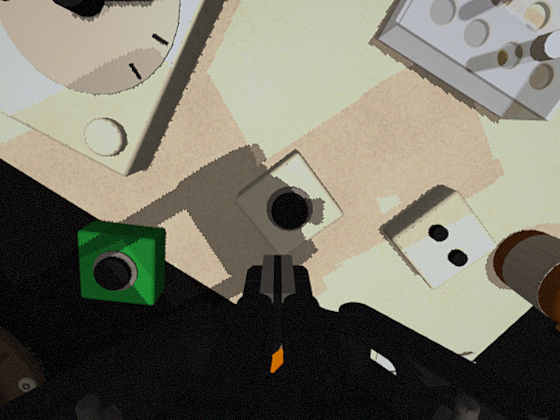

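The wide black button is at (290,210) on the white box. The timer, with two small buttons, is at (447,245), well to the right.

Run:
```python
from arc import *
f=load('w9.png');t=load('top0.png');s=load('side0.png')
b=atz(f,290,210,.052);print(b)
print('tri',tri([(f,290,210),(s,279.3,252.1)]),tri([(f,290,210),(t,321.6,221.8)]))
b[2]=.07;print(np.round(rel(b,-144),1))
```

```text
[ 0.48757086 -0.21548401  0.052     ]
tri [ 0.48548924 -0.21607334  0.04765514] [ 0.4854818  -0.21741093  0.04258892]
[[1.351e+02 1.240e+01 1.490e+01]
 [1.000e-01 0.000e+00 1.000e-01]]
```

play_rows([
  {"gripper": -1,"tx": 40,"ty": 8,"tz": 10,"wx": 0,"wy": 0,"wz": 0},
  {"gripper": -1,"tx": 80,"ty": 12,"tz": 17,"wx": 0,"wy": 0,"wz": 0},
  {"gripper": -1,"tx": 115,"ty": 12,"tz": 17,"wx": 0,"wy": 0,"wz": 0},
  {"gripper": -1,"tx": 135,"ty": 12,"tz": 17,"wx": 0,"wy": 0,"wz": 0},
  {"gripper": -1,"tx": 145,"ty": 12,"tz": 17,"wx": 0,"wy": 0,"wz": 0},
  {"gripper": -1,"tx": 145,"ty": 12,"tz": 17,"wx": 0,"wy": 0,"wz": 0},
  {"gripper": -1,"tx": 145,"ty": 12,"tz": 17,"wx": 0,"wy": 0,"wz": 0},
])

```text
clock: 11.58
eef_pos: [0.4865, -0.2173, 0.0615]
eef_rot: [[0.001, 0.589, -0.808], [-0.0, -0.808, -0.589], [-1.0, 0.001, -0.001]]
force: [-0.7, -0.6, 0.9]
width: 0.0
```

Run:
```python
from arc import *
f=grab('wrist','w10.png');g=grab('side','s10.png')
cv2.imwrite('pics/s10c.png',cv2.resize(g['image'][200:340,170:370],None,fx=4,fy=4,interpolation=cv2.INTER_CUBIC)[:,:,::-1])
s=r.get_state();print(s['clock'],s['eef_pos'],s['force'])
```

```text
11.675 [ 0.48639637 -0.21742817  0.06164133] [-0.5329295  -0.02685562  0.18484331]
```

View pics/w10.png

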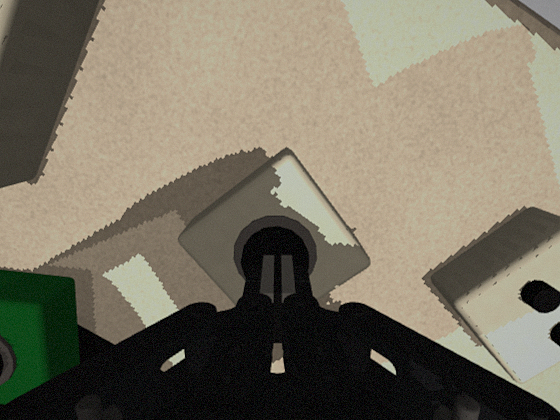

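View pics/s10c.png

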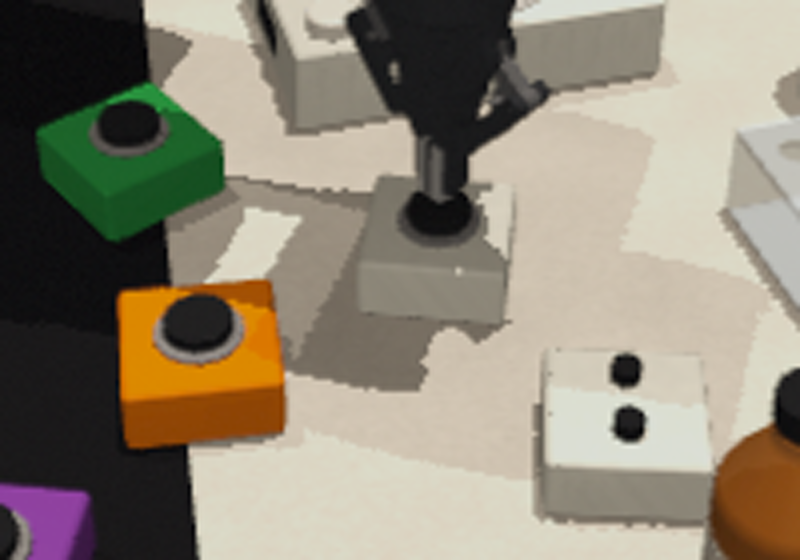

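Finger is centred over the button, about 9 mm above it. Pressing down in small steps.

play_rows([
  {"gripper": -1,"tx": 4,"ty": 0,"tz": 0,"wx": 0,"wy": 0,"wz": 0},
  {"gripper": -1,"tx": 7,"ty": 0,"tz": 0,"wx": 0,"wy": 0,"wz": 0},
  {"gripper": -1,"tx": 9,"ty": 0,"tz": 0,"wx": 0,"wy": 0,"wz": 0},
  {"gripper": -1,"tx": 11,"ty": 0,"tz": 0,"wx": 0,"wy": 0,"wz": 0},
  {"gripper": -1,"tx": 13,"ty": 0,"tz": 0,"wx": 0,"wy": 0,"wz": 0},
  {"gripper": -1,"tx": 13,"ty": 0,"tz": 0,"wx": 0,"wy": 0,"wz": 0},
])

```text
clock: 12.42
eef_pos: [0.4857, -0.2173, 0.0477]
eef_rot: [[-0.0, 0.589, -0.808], [0.0, -0.808, -0.589], [-1.0, -0.0, 0.0]]
force: [-1.6, 0.1, 3.0]
width: -0.0001
```

Button is about 4 mm down with 3 N. Going on to the stop.

play_rows([
  {"gripper": -1,"tx": 1,"ty": 0,"tz": 0,"wx": 0,"wy": 0,"wz": 0},
  {"gripper": -1,"tx": 2,"ty": 0,"tz": 0,"wx": 0,"wy": 0,"wz": 0},
  {"gripper": -1,"tx": 2.5,"ty": 0,"tz": 0,"wx": 0,"wy": 0,"wz": 0},
  {"gripper": -1,"tx": 2.5,"ty": 0,"tz": 0,"wx": 0,"wy": 0,"wz": 0},
])

```text
clock: 12.92
eef_pos: [0.4858, -0.2173, 0.0458]
eef_rot: [[0.0, 0.589, -0.808], [-0.0, -0.808, -0.589], [-1.0, 0.0, -0.0]]
force: [-4.6, 0.6, 17.0]
width: 0.0003
```

17 N with the tip stalled at z = 45.8 mm (52 − 6.2): fully down. Releasing straight up.

play_rows([
  {"gripper": -1,"tx": -3,"ty": 0,"tz": 0,"wx": 0,"wy": 0,"wz": 0},
  {"gripper": -1,"tx": -8,"ty": 0,"tz": 0,"wx": 0,"wy": 0,"wz": 0},
  {"gripper": -1,"tx": -20,"ty": 0,"tz": 0,"wx": 0,"wy": 0,"wz": 0},
  {"gripper": -1,"tx": -50,"ty": 0,"tz": 0,"wx": 0,"wy": 0,"wz": 0},
  {"gripper": -1,"tx": -90,"ty": 0,"tz": 0,"wx": 0,"wy": 0,"wz": 0},
  {"gripper": -1,"tx": -130,"ty": -10,"tz": -15,"wx": 0,"wy": 0,"wz": 0},
  {"gripper": -1,"tx": -160,"ty": -12,"tz": -17,"wx": 0,"wy": 0,"wz": 0},
  {"gripper": -1,"tx": -160,"ty": -12,"tz": -17,"wx": 0,"wy": 0,"wz": 0},
  {"gripper": -1,"tx": -160,"ty": -12,"tz": -17,"wx": 0,"wy": 0,"wz": 0},
])

```text
clock: 14.05
eef_pos: [0.4923, -0.1975, 0.2053]
eef_rot: [[0.0, 0.589, -0.808], [-0.0, -0.808, -0.589], [-1.0, 0.0, -0.0]]
force: [-0.4, -0.5, 0.2]
width: -0.0001
```

Run:
```python
from arc import *
f=grab('wrist','w11.png');g=grab('side','s11.png')
a=g['image'][130:340,170:430]
cv2.imwrite('pics/s11c.png',cv2.resize(a,None,fx=3,fy=2.8,interpolation=cv2.INTER_CUBIC)[:,:,::-1])
s=r.get_state();print(s['clock'],s['eef_pos'],s['force'])
print('button',atz(f,290,210,.052))
```

```text
14.15 [ 0.49194222 -0.19742946  0.20455525] [ 0.33542121 -0.42310596  0.62825667]
button [ 0.48768677 -0.21607836  0.052     ]
```

View pics/w11.png

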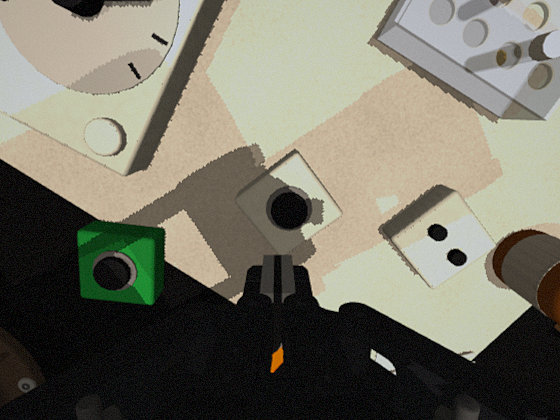

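View pics/s11c.png

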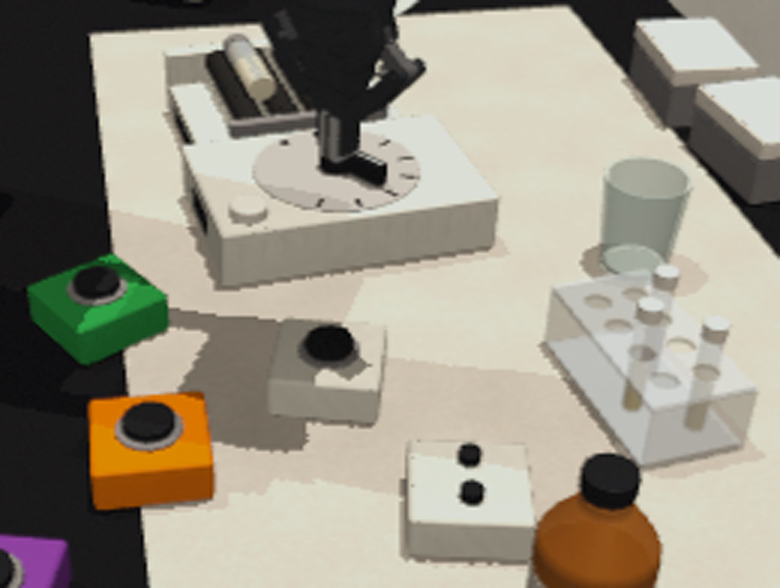

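The button is back up, the start box is in the same place, the lever is still on tick 6, and the arm is touching nothing. Handing in.

```bash
python3 -c "
from rig import r
print(r.close_job())"
```

```text
the job is handed in; nothing more can be done
None
```

I set the selector to 6 and then pressed the start button fully and released it. The job was handed in at about 14 s on the robot's clock, out of 51 s.

- **Selector:** it started at position 2. I pushed the lever clockwise with the shut fingertips, four clicks one at a time (3, 4, 5, 6). I checked each click in the side view. After backing off, the wrist view showed the lever on the sixth tick after the dot.
- **Start button:** I pressed the white start box's wide button until the fingertip stalled at z = 45.8 mm with 17 N. That is 6.2 mm of travel from the stated 52 mm top, so it was fully down. I then released it straight up.
- **Last checks:** the side view shows the lever still at 6 and the button back up. The start box shifted by less than 1 mm in the wrist view. The timer box, cap and vials look undisturbed, and the force on the tool is back to about zero.
- **Small disagreements:** the two-view height of the dial plate came out at 63.5 mm against 62 mm stated. The button top came out at 43–49 mm against 52 mm, so I relied on the contact force and the stall height for the press.

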